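# Put the tested battery pack on charge

### The arm

A 7-joint arm with a two-finger parallel gripper is mounted at the origin on a cart in front of the work surface, level with it; the furniture and walls round the work are solid. World frame = base frame: x ahead of the robot, y to its left, z up, the work surface at z = 0. Lengths are in m, angles in rad, forces in N, time in s.
With the tool pointing down it reaches from about 0.4 to 0.925 m from the base axis. Payload 5.6 kg.
Tool frame: the origin (TCP) lies between the finger pads; the fingertips stand 22 mm ahead of it and the grasp point (between the pads) lies 3 mm ahead of it; z points along the fingers, y is the line along which they close (so a half turn about z gives the same grasp; the last joint's range is limited). The gripper opens to 85 mm and grips with 20 to 120 N. Pads are 22 mm wide; open, the fingers measure 114 mm over their backs; the gripper's body (76 mm by 85 mm) begins 54 mm behind the grasp point. The pads swing forward as they close: fully open they stand 13 mm farther back than shut.
Start: joints at [-0.043, 0.468, -0.012, 1.603, 0.006, 1.071, -0.056], TCP at [0.65, -0, 0.253] pointing down, gripper open.
Joint ranges: [-2.53, 2.53], [-0.31, 2.02], [-1.57, 1.55], [0.28, 2.44], [-1.29, 4.43], [0.15, 1.84], [-2.92, 2.92]. Speed limits (rad/s): [2.57, 2.57, 3.14, 3.14, 3.14, 3.14, 3.14].

### API

Orientations are given as a rotation vector (axis times angle).
In Python, from cell import bot, imaging, close_job gives the robot as it stands. The module is installed in compiled form; this text tells all that it offers.
- The arm moves only by the tool send_rows, never from a script. Its argument "motion" is a list of rows, each an object of numbers: "x", "y", "z": the shift along the tool's x, y, z in units of 0.25 m (1.0 is 0.25 m); "rx", "ry", "rz": the turn, a rotation vector about the tool's x, y, z in units of 45 degrees (1.0 is 45 degrees); "gripper": the closure, from -1 (fully open) to 1 (shut). A call has 1 to 12 rows; each row shifts and turns the commanded pose from where the row before left it, along the tool's axes as they then stand; what a row does not reach is not made up. A row lasts 1/12 s, in which the tool goes at most 41.7 mm and 7.16 degrees, less where a joint would pass 70% of its speed; a pose out of reach is approached as far as the arm can. A call with a number of a shift or a turn outside -1 to 1 is refused whole. A call with a gripper value outside its range is refused whole. The fingers move at their own pace and stop on an object; "grip_force" is the grip in N (left out, the last holds). Time passes only in rows, so rows that do not move let the fingers close. It gives the time, the measured TCP pose, the force, the opening and the grip force at its end, in the units of the state.
- bot.state(): the state, without advancing time (a new reading comes with each control period).
- imaging.read_camera(name): name is "scene" or "side" or "wrist"; returns the picture (400x640x3 uint8, red, green, blue); there is no depth.
- imaging.camera_model(name): a dict with "mtx" (3x3 intrinsics, pixels), "pose" (4x4, takes a point from camera to world coordinates). Camera axes: x right, y up, looking along -z (the intrinsics and any distortion apply to the point x, -y, -z); pixel columns grow to the right and rows downward; lengths in m; the calibration is good to about 2 mm. A picture is of the moment at which its call begins: read the wrist's pose just before it. camera_model takes no time and is no camera call; for the wrist camera it gives the pose at the moment of the call.
- close_job(): hands the job in; it is judged then, once.
The state is a dict: "time": time; "joint_pos": joint angles; "qd": joint speeds; "joint_torque": joint torques, N m; "ee_pos": TCP position; "ee_rot": TCP orientation; "wrist_force": force on the tool from outside, world axes, zero at the start; "moment": the same for the moment, N m; "width": finger opening in m; "grip_force": force on a finger pad.
Only numpy, scipy, OpenCV 4.12 (cv2) and the standard library are available. Lean on these libraries where they do the work, as an engineer would, in place of code of your own. Each camera call takes 0.05 s, during which the arm holds its last target. There are 200 camera calls.

### The job

Take the battery pack out of the open-sided metal test cradle and stand it in the charging case's one empty bay, with its terminal block toward the lid's hinge like the two packs already there, then shut the lid fully. The cradle leaves room for fingers only at the pack's long sides and the bay only at its ends, so on the way stand it on the desk, let go and take it the other way; set it down on the bay floor rather than dropping it in, and leave the other packs and the things on the desk where they are.

Things in the scene. Friction and masses are not known exactly. Their poses are not given: they have to be found in the camera images.
- pack: The black battery pack to move. 62 mm long (x), 42 wide (y), body 58 high, about 0.22 kg. Origin: centre of the underside, z up. On top at its +x end stands a grey terminal block (see pack_terminal); the other end has three flat ribs. Starts standing in the test cradle, underside 8 mm above the desk, its x along the cradle's x.
- pack_terminal (a point): Top centre of that pack's terminal block (14 x 30 x 6 mm, two steel strips on it): (22, 0, 64) mm in the pack's frame. The pack is 64 mm high there.
- pack_in_1: An identical pack already in one of the case's bays (which bay changes), terminal block toward the hinge. Same size and frame as pack.
- pack_in_2: Another identical pack in another bay of the case. Same size and frame as pack.
- case: Grey charging case fixed to the desk: 144 (x) x 160 (y) x 78 mm high; walls, floor and the two full-height dividers between its bays are 4 mm thick. Origin: centre of the underside; its x points to the hinged rim, away from the robot (yaw within 0.3 rad). It stands to the robot's left or right, the cradle on the other side.
- case_in (a point): Centre of the inner floor, 4 mm above the desk. Three bays, centres at x = 0, y = +52, 0, -52 mm in the case's frame, 136 mm long (x), 48 wide (y). Two hold packs; the empty one shows a thin contact plate on its floor. Kerbs across the bays, 4 mm thick, at x = +36 and -36 mm, 8 mm above the floor, keep a pack within 3 mm of the middle; past them is 30 mm of finger room.
- lid (a joint): Hinge of the case's lid: 0 = shut flat on the rim; 1.57 = upright; about 2 = leaning back away from the robot, as at the start. Stiff: it stays where it is left and can be pushed shut with light force (under 5 N) on its outer face near the free edge.
- lid_hinge (a point): Point on the lid's hinge axis, at (72, 0, 78.5) mm in the case's frame; the axis runs along the case's y. The lid is a flat plate, 144 mm from hinge to free edge, 160 wide, 6 thick, its inner face on the axis.
- lid_handle (a point): Top of the knob (about 25 mm across) on the lid's outer face: 114 mm from the hinge axis, 41 mm out from the lid's inner face, in the middle of its width.
- cradle: Aluminium test cradle fixed to the desk: base 80 (x) x 54 (y) x 8 mm; at each end a wall 6 mm thick, 50 wide, its top 74 mm above the desk, 3 mm off the pack's end; long sides open but for a lip 4 mm high, 3 mm off the pack. Origin: centre of the underside. It may be turned any way round.
- label_roll: Bystander: roll of labels lying flat, 62 mm across, 34 mm high, origin centre of underside. Leave alone.
- tape_1: Bystander: roll of black tape lying flat, 62 mm across, 19 mm high, origin centre of underside. Leave alone.
- profile_offcut: Bystander: upright aluminium profile offcut, 45 x 45 x 62 mm high, origin centre of underside. Leave alone.
- desk_mug: Bystander: dotted mug, 92 x 127 (with handle, toward its -y) x 93 mm high, origin centre of underside. Leave alone.
Not all that is in view belongs to the job. Leave any pink look-alike of the pack alone.

How it is judged:
On the way, in this order (a step that is already met when the one before it is completed fails the run):
1. the pack stands upright on the desk, let go (height (world z) of pack below 0.0025 m and angle between pack's own z axis and vertical below 0.1 rad and contact force between the fingers and pack below 0.2 N and linear speed of pack below 0.02 m/s), for 0.15 s.
2. the pack stands in the empty bay, terminal block toward the hinge, let go, lid still open (x of pack in the frame of case between -0.007 and 0.007 m and z of pack in the frame of case between 0 and 0.008 m and x of pack_terminal in the frame of case above 0.012 m and angle between pack's own z axis and vertical below 0.1 rad and (y of pack in the frame of case between -0.058 and -0.046 m or y of pack in the frame of case between -0.006 and 0.006 m or y of pack in the frame of case between 0.046 and 0.058 m) and contact force between the fingers and pack below 0.2 N and linear speed of pack below 0.02 m/s and value of joint lid above 1 rad), for 0.2 s.
At the end, for the whole second after the job is handed in: The pack stands at rest on the floor of the bay that was empty (within 7 mm along and 6 mm across its middle), terminal block toward the hinge; lid shut to within 0.04 rad; the other packs within 12 mm and the bystanders within 30 mm of where they started; the pack was never dropped in (x of pack in the frame of case between -0.007 and 0.007 m and z of pack in the frame of case between 0 and 0.008 m and x of pack_terminal in the frame of case above 0.012 m and angle between pack's own z axis and vertical below 0.1 rad and (y of pack in the frame of case between -0.058 and -0.046 m or y of pack in the frame of case between -0.006 and 0.006 m or y of pack in the frame of case between 0.046 and 0.058 m) and linear speed of pack below 0.02 m/s and value of joint lid below 0.04 rad and distance of each of pack_in_1, pack_in_2 from where it was at the start of the episode below 0.012 m and distance of each of label_roll, tape_1, profile_offcut, desk_mug from where it was at the start of the episode below 0.03 m); the robot touches nothing.
It fails at once if the pack is let go inside the case more than 8 mm above the bay floor (x of pack in the frame of case between -0.07 and 0.07 m and y of pack in the frame of case between -0.08 and 0.08 m and z of pack in the frame of case between 0.012 and 0.15 m and contact force between the fingers and pack below 0.05 N).
It fails at once if a pack already in the case is moved more than 25 mm (distance of any of pack_in_1, pack_in_2 from where it was at the start of the episode above 0.025 m).
It fails at once if a bystander is moved more than 50 mm or tipped over (distance of any of label_roll, tape_1, profile_offcut, desk_mug from where it was at the start of the episode above 0.05 m or angle between any of label_roll, tape_1, profile_offcut, desk_mug's own z axis and vertical above 0.5 rad).
It also fails if it takes over 72 s, if anything falls off the work surface, if the arm or the gripper's body presses on something with over 40 N, if the wrist force passes 120 N, or if a joint passes its speed limit or range.

## Working session

There is one attempt and no reset: what is moved stays moved. The work goes in short steps, Python scripts to look and compute and a tool call to move; the robot and the scene stay as the last step left them, time stands still between calls to the robot, and variables do not carry over. Pictures are saved under pics/ and viewed, at most 10 in all, crops included, and the job is handed in when it is done.

Besides the shell and the picture viewer there is one more tool, called after ">>>" in YAML: its name, and indented under it one key for each argument. send_rows: Moves the arm, as the interface text tells. Shifts and turns lie within -1 to 1; 1 stands for 0.25 m of shift or 45 degrees of turn. Its arguments: {"type":"object","properties":{"motion":{"type":"array"},"grip_force":{"type":"number"}},"required":["motion"]}

```bash
mkdir -p pics
python3 - <<'E'
from cell import bot, imaging
import cv2,numpy as np
for n in ["scene","side","wrist"]:
    m=imaging.camera_model(n); im=imaging.read_camera(n)
    cv2.imwrite(f"pics/{n}0.png",im[:,:,::-1])
    print(n,np.round(m["mtx"],1).tolist(),np.round(m["pose"],3).tolist(),[k for k in m])
s=bot.state();print(s)
E
```

```text
scene [[379.6, 0.0, 317.8], [0.0, 379.6, 200.5], [0.0, 0.0, 1.0]] [[-0.87, 0.27, -0.412, 0.127], [-0.493, -0.478, 0.727, 0.638], [-0.001, 0.836, 0.549, 0.62], [0.0, 0.0, 0.0, 1.0]] ['mtx', 'pose']
side [[498.9, 0.0, 318.7], [0.0, 498.9, 204.3], [0.0, 0.0, 1.0]] [[0.998, -0.036, 0.042, 0.542], [0.055, 0.699, -0.713, -0.987], [-0.004, 0.714, 0.7, 1.086], [0.0, 0.0, 0.0, 1.0]] ['mtx', 'pose']
wrist [[293.4, 0.0, 318.6], [0.0, 293.4, 201.7], [0.0, 0.0, 1.0]] [[1.0, -0.001, 0.001, 0.65], [0.0, 0.962, 0.275, 0.07], [-0.001, -0.275, 0.962, 0.373], [0.0, 0.0, 0.0, 1.0]] ['mtx', 'pose']
{'time': 0.15, 'joint_pos': array([-0.04300987,  0.46821294, -0.01162746,  1.60337862,  0.00596529,
        1.07141538, -0.05632186]), 'qd': array([-1.27480297e-03, -3.94205941e-03,  9.12259585e-04, -1.75856692e-03,
        4.25327974e-04, -9.76607018e-04, -1.05770274e-05]), 'joint_torque': array([ 7.85188859e-04, -5.32791960e+01,  2.14623066e-02, -2.51555961e+01,
        1.13295941e-02,  5.56105006e-03, -3.78186076e-05]), 'ee_pos': array([ 6.49611348e-01, -2.93666749e-05,  2.52546296e-01]), 'ee_rot': array([-2.22086353e+00, -2.22070387e+00,  1.60046330e-03]), 'wrist_force': array([-0.58306015, -0.22653278, -0.66205253]), 'moment': array([-0.0107974 , -0.00280417,  0.02062622]), 'grip_force': 0.0, 'width': 0.08534691337558033}
```

View pics/scene0.png

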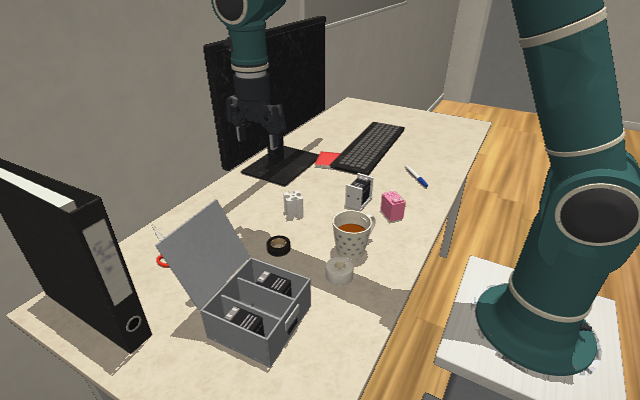

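View pics/side0.png

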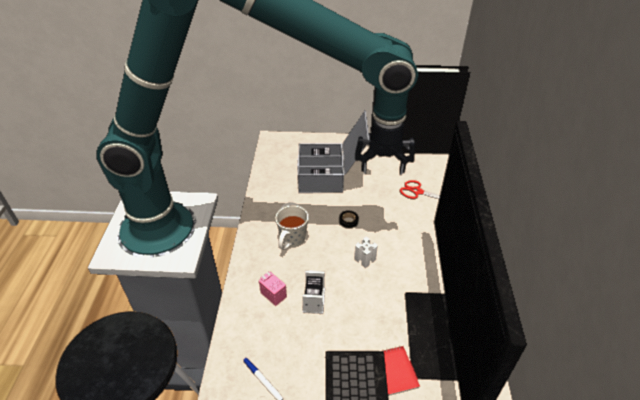

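View pics/wrist0.png

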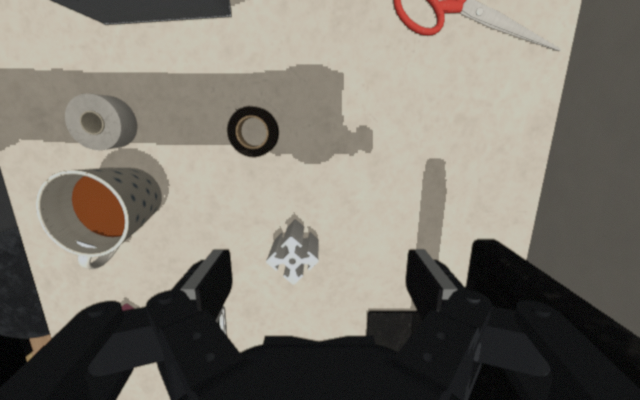

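Scene view: the case is on the left (+y), lid open, packs near (272,282) and (245,320). The side view shows the cradle at (314,290), the pink decoy at (272,288), the profile at (366,250), the mug at (291,225), the label roll and the tape. The wrist view shows the profile, tape, label roll and mug.

```bash
cat > h.py <<'E'
from cell import bot, imaging
import cv2,numpy as np
from scipy.spatial.transform import Rotation as R
def ray(m,px):
    u,v=px; d=np.linalg.inv(m["mtx"])@[u,v,1.]; d=d*[1,-1,-1]
    P=m["pose"]; return P[:3,3],P[:3,:3]@d
def onz(m,px,z):
    o,d=ray(m,px); return o+d*(z-o[2])/d[2]
def proj(m,p):
    P=m["pose"]; c=P[:3,:3].T@(np.array(p)-P[:3,3]); q=m["mtx"]@(c*[1,-1,-1]); return q[:2]/q[2]
E
python3 - <<'E'
from h import *
m=imaging.camera_model("side")
for n,p,z in [("cradle",(314,287),.06),("case",(321,165),.078),("pink",(271,287),.05),("prof",(366,243),.062),("mug",(291,222),.09),("tape",(348,218),.02)]:
    print(n,onz(m,p,z).round(3))
m=imaging.camera_model("scene")
for n,p,z in [("cradle",(358,190),.04),("casefar",(236,257),.078),("caseNR",(311,290),.078),("caseNL",(270,335),.078),("caseL",(202,311),.078),("label",(340,265),.034)]:
    print(n,onz(m,p,z).round(3))
E
```

```text
cradle [ 0.484 -0.239  0.06 ]
case [0.478 0.216 0.078]
pink [ 0.375 -0.238  0.05 ]
prof [ 0.616 -0.087  0.062]
mug [ 0.409 -0.046  0.09 ]
tape [0.567 0.045 0.02 ]
cradle [ 0.488 -0.235  0.04 ]
casefar [0.577 0.196 0.078]
caseNR [0.392 0.198 0.078]
caseNL [0.4   0.32  0.078]
caseL [0.537 0.339 0.078]
label [0.395 0.066 0.034]
```

>>> send_rows:
  motion:
    - {"x": 0.1, "y": -0.1, "z": -0.025, "gripper": -1}
    - {"x": 0.1, "y": -0.1, "z": -0.025, "gripper": -1}
    - {"x": 0.1, "y": -0.1, "z": -0.025, "gripper": -1}
    - {"x": 0.1, "y": -0.1, "z": -0.025, "gripper": -1}
    - {"x": 0.1, "y": -0.1, "z": -0.025, "gripper": -1}
    - {"x": 0.1, "y": -0.1, "z": -0.025, "gripper": -1}
    - {"x": 0.1, "y": -0.1, "z": -0.025, "gripper": -1}
    - {"x": 0.1, "y": -0.1, "z": -0.025, "gripper": -1}
    - {"gripper": -1}
    - {"gripper": -1}
    - {"gripper": -1}

```text
validation failed for argument at $.mo...
```

```bash
cat > snap.py <<'E'
from h import *
import sys,pickle
n=sys.argv[1]; s=bot.state(); m=imaging.camera_model("wrist"); im=imaging.read_camera("wrist")
cv2.imwrite(f"pics/{n}.png",im[:,:,::-1]); pickle.dump(m,open(n+".pkl","wb"))
print(s["time"],s["ee_pos"],s["ee_rot"],s["wrist_force"])
E
python3 snap.py case1
```

```text
0.15 [ 6.49611348e-01 -2.93666749e-05  2.52546296e-01] [-2.22086353e+00 -2.22070387e+00  1.60046330e-03] [-0.58306015 -0.22653278 -0.66205253]
```

View pics/case1.png

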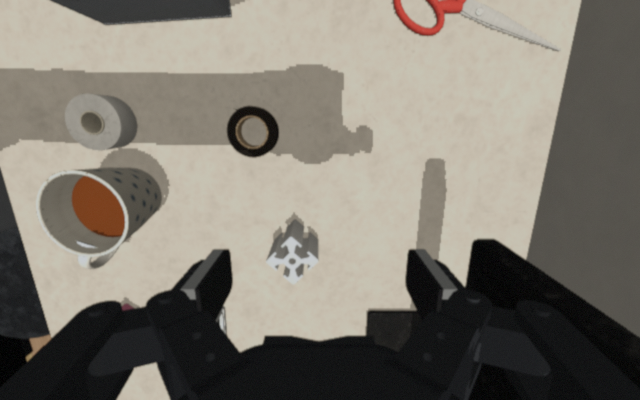

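The move was refused, so that was the same view again. I'll try full rows.

>>> send_rows:
  motion:
    - {"x": 0.1, "y": -0.1, "z": -0.025, "rx": 0, "ry": 0, "rz": 0, "gripper": -1}
    - {"x": 0.1, "y": -0.1, "z": -0.025, "rx": 0, "ry": 0, "rz": 0, "gripper": -1}
    - {"x": 0.1, "y": -0.1, "z": -0.025, "rx": 0, "ry": 0, "rz": 0, "gripper": -1}
    - {"x": 0.1, "y": -0.1, "z": -0.025, "rx": 0, "ry": 0, "rz": 0, "gripper": -1}
    - {"x": 0.1, "y": -0.1, "z": -0.025, "rx": 0, "ry": 0, "rz": 0, "gripper": -1}
    - {"x": 0.1, "y": -0.1, "z": -0.025, "rx": 0, "ry": 0, "rz": 0, "gripper": -1}
    - {"x": 0.1, "y": -0.1, "z": -0.025, "rx": 0, "ry": 0, "rz": 0, "gripper": -1}
    - {"x": 0.1, "y": -0.1, "z": -0.025, "rx": 0, "ry": 0, "rz": 0, "gripper": -1}
    - {"x": 0, "y": 0, "z": 0, "rx": 0, "ry": 0, "rz": 0, "gripper": -1}
    - {"x": 0, "y": 0, "z": 0, "rx": 0, "ry": 0, "rz": 0, "gripper": -1}

```text
time: 1.03
ee_pos: [0.449, 0.2016, 0.3039]
ee_rot: [2.216, 2.226, 0.002]
wrist_force: [0.7, -0.8, 0.6]
width: 0.0854
grip_force: 0.0
```

```bash
python3 snap.py case2
```

```text
1.0333 [0.44895463 0.20163499 0.30391196] [2.21621812e+00 2.22598824e+00 1.95681876e-03] [ 0.74857485 -0.75968833  0.58419996]
```

View pics/case2.png

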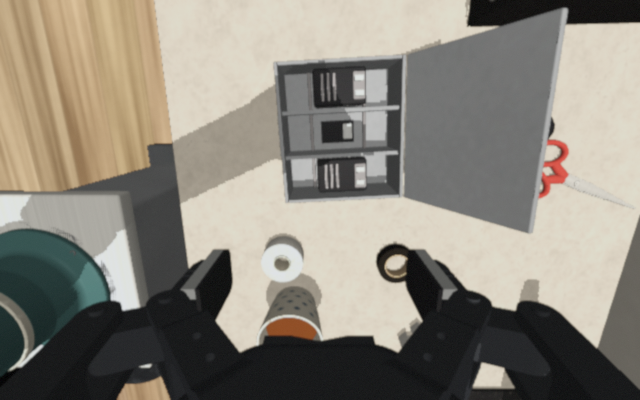

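>>> send_rows:
  motion:
    - {"x": -0.16, "y": 0.012, "z": 0, "rx": 0, "ry": 0, "rz": 0, "gripper": -1}
    - {"x": -0.16, "y": 0.012, "z": 0, "rx": 0, "ry": 0, "rz": 0, "gripper": -1}
    - {"x": -0.16, "y": 0.012, "z": 0, "rx": 0, "ry": 0, "rz": 0, "gripper": -1}
    - {"x": -0.16, "y": 0.012, "z": 0, "rx": 0, "ry": 0, "rz": 0, "gripper": -1}
    - {"x": -0.16, "y": 0.012, "z": 0, "rx": 0, "ry": 0, "rz": 0, "gripper": -1}
    - {"x": -0.16, "y": 0.012, "z": 0, "rx": 0, "ry": 0, "rz": 0, "gripper": -1}
    - {"x": -0.16, "y": 0.012, "z": 0, "rx": 0, "ry": 0, "rz": 0, "gripper": -1}
    - {"x": -0.16, "y": 0.012, "z": 0, "rx": 0, "ry": 0, "rz": 0, "gripper": -1}
    - {"x": -0.16, "y": 0.012, "z": 0, "rx": 0, "ry": 0, "rz": 0, "gripper": -1}
    - {"x": -0.16, "y": 0.012, "z": 0, "rx": 0, "ry": 0, "rz": 0, "gripper": -1}
    - {"x": -0.16, "y": 0.012, "z": 0, "rx": 0, "ry": 0, "rz": 0, "gripper": -1}
    - {"x": -0.12, "y": 0.012, "z": 0, "rx": 0, "ry": 0, "rz": 0, "gripper": -1}

```text
time: 2.08
ee_pos: [0.4845, -0.2758, 0.3029]
ee_rot: [2.228, 2.214, -0.003]
wrist_force: [-0.2, -0.4, -0.4]
width: 0.0854
grip_force: 0.0
```

>>> send_rows:
  motion:
    - {"x": 0, "y": 0, "z": 0, "rx": 0, "ry": 0, "rz": 0, "gripper": -1}
    - {"x": 0, "y": 0, "z": 0, "rx": 0, "ry": 0, "rz": 0, "gripper": -1}
    - {"x": 0, "y": 0, "z": 0, "rx": 0, "ry": 0, "rz": 0, "gripper": -1}

```text
time: 2.33
ee_pos: [0.4855, -0.2704, 0.3025]
ee_rot: [-2.222, -2.219, 0.001]
wrist_force: [0.2, 0.0, 0.2]
width: 0.0853
grip_force: 0.0
```

```bash
python3 snap.py crad1
```

```text
2.3333 [ 0.4854958  -0.27038872  0.30254506] [-2.22215704e+00 -2.21873572e+00  8.33798182e-04] [0.18587843 0.04174584 0.16146486]
```

View pics/crad1.png

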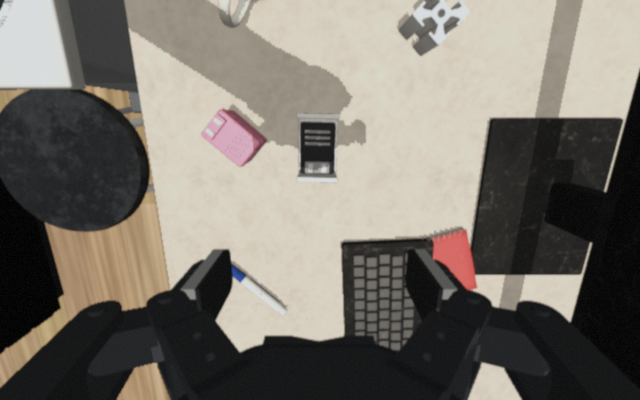

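Case view: packs sit in the outer bays and the middle bay is empty, with its contact plate at (340,131). Terminals point right (+x, toward the hinge). Cradle view: cradle at (317,147), ribs at the top, terminal at the bottom (world −y), pink decoy at (234,137). I'll zoom in for the corners.

Run:
```python
import cv2,numpy as np
a=cv2.imread("pics/case2.png")[45:210,270:415]; b=cv2.imread("pics/crad1.png")[105:190,285:350]
a=cv2.resize(a,None,fx=3,fy=3,interpolation=cv2.INTER_CUBIC); b=cv2.resize(b,None,fx=5,fy=5,interpolation=cv2.INTER_CUBIC)
o=np.zeros((495,760,3),np.uint8); o[:,:435]=a; o[:425,435:]=b; cv2.imwrite("pics/zoom1.png",o)
```

```text
(no output)
```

View pics/zoom1.png

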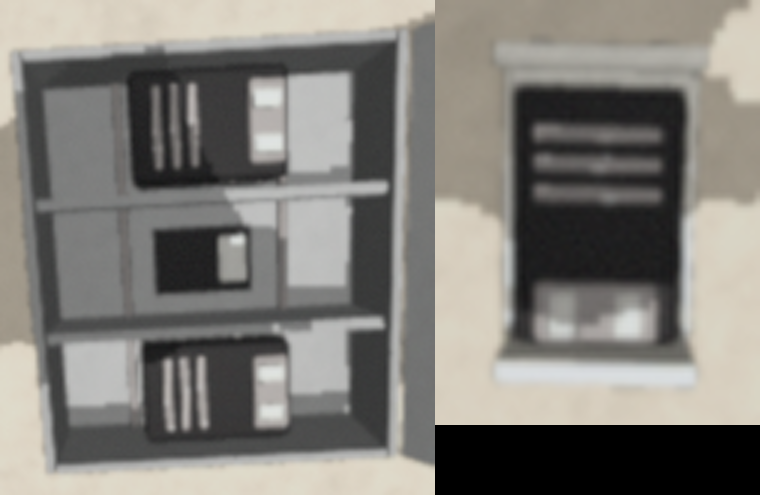

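Run:
```python
from h import *
import pickle
m=pickle.load(open("case2.pkl","rb"))
f=lambda u,v:(270+(u+.5)/3-.5,45+(v+.5)/3-.5)
P={k:onz(m,f(*p),.078)[:2] for k,p in dict(TL=(12,52),TR=(406,31),BR=(399,455),BL=(50,470),d1=(37,205),d1b=(388,187),d2=(48,340),d2b=(385,323)).items()}
for k,v in P.items(): print(k,v.round(4))
print("len",[np.linalg.norm(P[a]-P[b]).round(4) for a,b in [("TL","TR"),("BL","BR"),("TL","BL"),("TR","BR")]])
print("ctr",sum(P[k] for k in("TL","TR","BR","BL"))/4, "dctr",sum(P[k] for k in("d1","d1b","d2","d2b"))/4)
ang=lambda a:np.arctan2(a[1],a[0])
print("yaw",[ang(P[b]-P[a]).round(4) for a,b in [("TL","TR"),("BL","BR"),("d1","d1b"),("d2","d2b")]],[(ang(P[b]-P[a])-np.pi/2).round(4) for a,b in [("BL","TL"),("BR","TR")]])
# packs' top faces z=.062
for n,c in [("p1",[(129,72),(287,66),(287,178),(137,186)]),("p2",[(142,342),(288,337),(289,432),(148,438)])]:
    q=[onz(m,f(*p),.062)[:2] for p in c]; print(n,np.mean(q,0))
m=pickle.load(open("crad1.pkl","rb"))
f=lambda u,v:(285+(u-435+.5)/5-.5,105+(v+.5)/5-.5)
q=[onz(m,f(*p),.074)[:2] for p in [(495,43),(706,43),(696,383),(495,383)]]
print("cr",np.round(q,4),np.mean(q,0),np.linalg.norm(q[0]-q[1]),np.linalg.norm(q[2]-q[3]),np.linalg.norm((q[0]+q[1]-q[2]-q[3])/2), ang(q[1]-q[0]),ang(q[2]-q[3]))
q=[onz(m,f(*p),.066)[:2] for p in [(515,88),(685,88),(678,343),(515,343)]]
print("pk",np.round(q,4),np.mean(q,0))
```

```text
TL [0.4007 0.3295]
TR [0.5421 0.337 ]
BR [0.5526 0.18  ]
BL [0.4104 0.173 ]
d1 [0.4082 0.2767]
d1b [0.5399 0.2838]
d2 [0.411  0.2261]
d2b [0.5427 0.2333]
len [np.float64(0.1416), np.float64(0.1424), np.float64(0.1567), np.float64(0.1574)]
ctr [0.47646186 0.25488219] dctr [0.47543614 0.25497553]
yaw [np.float64(0.0536), np.float64(0.0488), np.float64(0.0537), np.float64(0.0547)] [np.float64(0.0619), np.float64(0.0672)]
p1 [0.47371695 0.30627189]
p2 [0.47901905 0.20433128]
cr [[ 0.4609 -0.1952]
 [ 0.5089 -0.1952]
 [ 0.5079 -0.2741]
 [ 0.4591 -0.2741]] [ 0.48420095 -0.23465598] 0.04804829220030189 0.04873548203356417 0.07894212007155721 -0.001182470249857219 -0.0009721956122890623
pk [[ 0.4648 -0.2052]
 [ 0.5047 -0.2052]
 [ 0.5038 -0.2658]
 [ 0.4637 -0.2657]] [ 0.48422454 -0.23547735]
```

Zoom: the case's rim corners and dividers are clear, giving case centre about (0.476, 0.255) and yaw about 0.054. The cradle is centred near (0.484, −0.235), square to the world axes.

>>> send_rows:
  motion:
    - {"x": 0.1, "y": -0.005, "z": 0, "rx": 0, "ry": 0, "rz": 0, "gripper": -0.4}
    - {"x": 0.042, "y": 0, "z": 0.1, "rx": 0, "ry": 0, "rz": 0, "gripper": -0.4}
    - {"x": 0, "y": 0, "z": 0.14, "rx": 0, "ry": 0, "rz": 0, "gripper": -0.4}
    - {"x": 0, "y": 0, "z": 0.14, "rx": 0, "ry": 0, "rz": 0, "gripper": -0.4}
    - {"x": 0, "y": 0, "z": 0.14, "rx": 0, "ry": 0, "rz": 0, "gripper": -0.4}
    - {"x": 0, "y": 0, "z": 0.14, "rx": 0, "ry": 0, "rz": 0, "gripper": -0.4}
    - {"x": 0, "y": 0, "z": 0, "rx": 0, "ry": 0, "rz": 0, "gripper": -0.4}
    - {"x": 0, "y": 0, "z": 0, "rx": 0, "ry": 0, "rz": 0, "gripper": -0.4}
    - {"x": 0, "y": 0, "z": 0, "rx": 0, "ry": 0, "rz": 0, "gripper": -0.4}

```text
time: 3.13
ee_pos: [0.486, -0.2344, 0.14]
ee_rot: [2.219, 2.221, 0.002]
wrist_force: [-0.0, -1.0, -0.4]
width: 0.0598
grip_force: 0.0
```

>>> send_rows:
  motion:
    - {"x": 0, "y": -0.007, "z": 0.1, "rx": 0, "ry": 0, "rz": 0, "gripper": -0.4}
    - {"x": 0, "y": 0, "z": 0.1, "rx": 0, "ry": 0, "rz": 0, "gripper": -0.4}
    - {"x": 0, "y": 0, "z": 0.1, "rx": 0, "ry": 0, "rz": 0, "gripper": -0.4}
    - {"x": 0, "y": 0, "z": 0.05, "rx": 0, "ry": 0, "rz": 0, "gripper": -0.4}
    - {"x": 0, "y": 0, "z": 0.026, "rx": 0, "ry": 0, "rz": 0, "gripper": -0.4}
    - {"x": 0, "y": 0, "z": 0, "rx": 0, "ry": 0, "rz": 0, "gripper": -0.4}
    - {"x": 0, "y": 0, "z": 0, "rx": 0, "ry": 0, "rz": 0, "gripper": -0.4}
    - {"x": 0, "y": 0, "z": 0, "rx": 0, "ry": 0, "rz": 0, "gripper": -0.4}

```text
time: 3.8
ee_pos: [0.4842, -0.2351, 0.0459]
ee_rot: [2.22, 2.219, 0.002]
wrist_force: [-0.1, 0.6, 0.4]
width: 0.0597
grip_force: 0.0
```

>>> send_rows:
  grip_force: 40
  motion:
    - {"x": 0, "y": 0, "z": 0, "rx": 0, "ry": 0, "rz": 0, "gripper": 0.4}
    - {"x": 0, "y": 0, "z": 0, "rx": 0, "ry": 0, "rz": 0, "gripper": 0.4}
    - {"x": 0, "y": 0, "z": 0, "rx": 0, "ry": 0, "rz": 0, "gripper": 0.4}
    - {"x": 0, "y": 0, "z": 0, "rx": 0, "ry": 0, "rz": 0, "gripper": 0.4}
    - {"x": 0, "y": 0, "z": 0, "rx": 0, "ry": 0, "rz": 0, "gripper": 0.4}
    - {"x": 0, "y": 0, "z": 0, "rx": 0, "ry": 0, "rz": 0, "gripper": 0.4}

```text
time: 4.3
ee_pos: [0.4839, -0.2349, 0.0456]
ee_rot: [2.22, 2.22, 0.002]
wrist_force: [-0.1, 0.7, 6.3]
width: 0.0419
grip_force: 41.0
```

>>> send_rows:
  motion:
    - {"x": 0, "y": 0, "z": -0.05, "rx": 0, "ry": 0, "rz": 0, "gripper": 0.4}
    - {"x": 0, "y": 0, "z": -0.1, "rx": 0, "ry": 0, "rz": 0, "gripper": 0.4}
    - {"x": 0, "y": 0, "z": -0.14, "rx": 0, "ry": 0, "rz": 0, "gripper": 0.4}
    - {"x": 0, "y": 0, "z": -0.12, "rx": 0, "ry": 0, "rz": 0, "gripper": 0.4}
    - {"x": 0, "y": 0, "z": 0, "rx": 0, "ry": 0, "rz": 0, "gripper": 0.4}
    - {"x": 0.03, "y": 0.1, "z": 0, "rx": 0, "ry": 0, "rz": 0, "gripper": 0.4}
    - {"x": 0.03, "y": 0.1, "z": 0, "rx": 0, "ry": 0, "rz": 0, "gripper": 0.4}
    - {"x": 0.03, "y": 0.12, "z": 0, "rx": 0, "ry": 0, "rz": 0, "gripper": 0.4}
    - {"x": 0.03, "y": 0.104, "z": 0, "rx": 0, "ry": 0, "rz": 0, "gripper": 0.4}
    - {"x": 0, "y": 0, "z": 0, "rx": 0, "ry": 0, "rz": -0.125, "gripper": 0.4}
    - {"x": 0, "y": 0, "z": 0, "rx": 0, "ry": 0, "rz": -0.144, "gripper": 0.4}

```text
time: 5.22
ee_pos: [0.5902, -0.2027, 0.1464]
ee_rot: [-1.965, -2.45, 0.0]
wrist_force: [-0.9, 0.0, -1.9]
width: 0.0417
grip_force: 41.4
```

>>> send_rows:
  motion:
    - {"x": 0, "y": 0, "z": 0, "rx": 0, "ry": 0, "rz": -0.15, "gripper": 0.4}
    - {"x": 0, "y": 0, "z": 0, "rx": 0, "ry": 0, "rz": -0.15, "gripper": 0.4}
    - {"x": 0, "y": 0, "z": 0, "rx": 0, "ry": 0, "rz": -0.15, "gripper": 0.4}
    - {"x": 0, "y": 0, "z": 0, "rx": 0, "ry": 0, "rz": -0.15, "gripper": 0.4}
    - {"x": 0, "y": 0, "z": 0, "rx": 0, "ry": 0, "rz": -0.15, "gripper": 0.4}
    - {"x": 0, "y": 0, "z": 0, "rx": 0, "ry": 0, "rz": -0.15, "gripper": 0.4}
    - {"x": 0, "y": 0, "z": 0, "rx": 0, "ry": 0, "rz": -0.15, "gripper": 0.4}
    - {"x": 0, "y": 0, "z": 0, "rx": 0, "ry": 0, "rz": -0.15, "gripper": 0.4}
    - {"x": 0, "y": 0, "z": 0, "rx": 0, "ry": 0, "rz": -0.15, "gripper": 0.4}
    - {"x": 0, "y": 0, "z": 0, "rx": 0, "ry": 0, "rz": -0.15, "gripper": 0.4}
    - {"x": 0, "y": 0, "z": 0, "rx": 0, "ry": 0, "rz": -0.15, "gripper": 0.4}
    - {"x": 0, "y": 0, "z": 0, "rx": 0, "ry": 0, "rz": -0.15, "gripper": 0.4}

```text
time: 6.22
ee_pos: [0.5883, -0.2046, 0.1467]
ee_rot: [0.094, -3.139, 0.0]
wrist_force: [-0.2, -0.2, -2.7]
width: 0.0417
grip_force: 41.3
```

>>> send_rows:
  motion:
    - {"x": 0, "y": 0, "z": 0.1, "rx": 0, "ry": 0, "rz": 0, "gripper": 0.4}
    - {"x": 0, "y": 0, "z": 0.1, "rx": 0, "ry": 0, "rz": 0, "gripper": 0.4}
    - {"x": 0, "y": 0, "z": 0.1, "rx": 0, "ry": 0, "rz": 0, "gripper": 0.4}
    - {"x": 0, "y": 0, "z": 0.06, "rx": 0, "ry": 0, "rz": 0, "gripper": 0.4}
    - {"x": 0, "y": 0, "z": 0.04, "rx": 0, "ry": 0, "rz": 0, "gripper": 0.4}
    - {"x": 0, "y": 0, "z": 0, "rx": 0, "ry": 0, "rz": 0, "gripper": 0.4}
    - {"x": 0, "y": 0, "z": 0, "rx": 0, "ry": 0, "rz": 0, "gripper": 0.4}
    - {"x": 0, "y": 0, "z": 0, "rx": 0, "ry": 0, "rz": 0, "gripper": 0.4}

```text
time: 6.88
ee_pos: [0.5898, -0.2048, 0.048]
ee_rot: [-0.085, 3.139, -0.001]
wrist_force: [0.4, -0.8, -2.2]
width: 0.0417
grip_force: 41.3
```

>>> send_rows:
  motion:
    - {"x": 0, "y": 0, "z": 0.02, "rx": 0, "ry": 0, "rz": 0, "gripper": 0.4}
    - {"x": 0, "y": 0, "z": 0.014, "rx": 0, "ry": 0, "rz": 0, "gripper": 0.4}
    - {"x": 0, "y": 0, "z": 0.004, "rx": 0, "ry": 0, "rz": 0, "gripper": 0.4}
    - {"x": 0, "y": 0, "z": 0.002, "rx": 0, "ry": 0, "rz": 0, "gripper": 0.4}
    - {"x": 0, "y": 0, "z": 0, "rx": 0, "ry": 0, "rz": 0, "gripper": 0.4}
    - {"x": 0, "y": 0, "z": 0, "rx": 0, "ry": 0, "rz": 0, "gripper": 0.4}

```text
time: 7.38
ee_pos: [0.5891, -0.2047, 0.0377]
ee_rot: [-0.085, 3.14, -0.001]
wrist_force: [-2.1, 0.4, 6.2]
width: 0.0417
grip_force: 41.7
```

>>> send_rows:
  motion:
    - {"x": 0, "y": 0, "z": 0, "rx": 0, "ry": 0, "rz": 0, "gripper": -0.4}
    - {"x": 0, "y": 0, "z": 0, "rx": 0, "ry": 0, "rz": 0, "gripper": -0.4}
    - {"x": 0, "y": 0, "z": 0, "rx": 0, "ry": 0, "rz": 0, "gripper": -0.4}
    - {"x": 0, "y": 0, "z": 0, "rx": 0, "ry": 0, "rz": 0, "gripper": -0.4}
    - {"x": 0, "y": 0, "z": 0, "rx": 0, "ry": 0, "rz": 0, "gripper": -0.4}
    - {"x": 0, "y": 0, "z": 0, "rx": 0, "ry": 0, "rz": 0, "gripper": -0.4}
    - {"x": 0, "y": 0, "z": -0.06, "rx": 0, "ry": 0, "rz": 0, "gripper": -0.4}
    - {"x": 0, "y": 0, "z": -0.12, "rx": 0, "ry": 0, "rz": 0, "gripper": -0.4}
    - {"x": 0, "y": 0, "z": -0.14, "rx": 0, "ry": 0, "rz": 0, "gripper": -0.4}
    - {"x": 0, "y": 0, "z": -0.14, "rx": 0, "ry": 0, "rz": 0, "gripper": -0.4}
    - {"x": 0, "y": 0, "z": -0.06, "rx": 0, "ry": 0, "rz": 0.1, "gripper": -1}
    - {"x": 0, "y": 0, "z": 0, "rx": 0, "ry": 0, "rz": 0.15, "gripper": -1}

```text
time: 8.38
ee_pos: [0.5919, -0.2053, 0.1733]
ee_rot: [0.229, 3.124, -0.003]
wrist_force: [0.4, -0.7, -0.4]
width: 0.0814
grip_force: 0.0
```

>>> send_rows:
  motion:
    - {"x": 0, "y": 0, "z": 0, "rx": 0, "ry": 0, "rz": 0.15, "gripper": -1}
    - {"x": 0, "y": 0, "z": 0, "rx": 0, "ry": 0, "rz": 0.15, "gripper": -1}
    - {"x": 0, "y": 0, "z": 0, "rx": 0, "ry": 0, "rz": 0.15, "gripper": -1}
    - {"x": 0, "y": 0, "z": 0, "rx": 0, "ry": 0, "rz": 0.15, "gripper": -1}
    - {"x": 0, "y": 0, "z": 0, "rx": 0, "ry": 0, "rz": 0.15, "gripper": -1}
    - {"x": 0, "y": 0, "z": 0, "rx": 0, "ry": 0, "rz": 0.15, "gripper": -1}
    - {"x": 0, "y": 0, "z": 0, "rx": 0, "ry": 0, "rz": 0.15, "gripper": -1}
    - {"x": 0, "y": 0, "z": 0, "rx": 0, "ry": 0, "rz": 0.15, "gripper": -1}
    - {"x": 0, "y": 0, "z": 0, "rx": 0, "ry": 0, "rz": 0.15, "gripper": -1}
    - {"x": 0, "y": 0, "z": 0, "rx": 0, "ry": 0, "rz": 0.15, "gripper": -1}
    - {"x": 0, "y": 0, "z": 0, "rx": 0, "ry": 0, "rz": 0.15, "gripper": -1}
    - {"x": 0, "y": 0, "z": 0, "rx": 0, "ry": 0, "rz": 0.1, "gripper": -1}

```text
time: 9.38
ee_pos: [0.5892, -0.2043, 0.1681]
ee_rot: [2.166, 2.275, 0.002]
wrist_force: [0.0, -0.3, 0.1]
width: 0.0854
grip_force: 0.0
```

>>> send_rows:
  motion:
    - {"x": 0, "y": 0, "z": 0, "rx": 0, "ry": 0, "rz": 0, "gripper": -1}
    - {"x": 0, "y": 0, "z": 0, "rx": 0, "ry": 0, "rz": 0, "gripper": -1}
    - {"x": 0, "y": 0, "z": 0, "rx": 0, "ry": 0, "rz": 0, "gripper": -1}

```text
time: 9.63
ee_pos: [0.5892, -0.2043, 0.1674]
ee_rot: [2.158, 2.283, 0.001]
wrist_force: [-0.3, 0.6, -0.0]
width: 0.085
grip_force: 0.0
```

```bash
python3 snap.py desk1
```

```text
9.6333 [ 0.58915086 -0.20432551  0.16739858] [2.15753207e+00 2.28302285e+00 9.82104716e-04] [-3.08605891e-01  5.78752131e-01 -3.18411221e-04]
```

View pics/desk1.png

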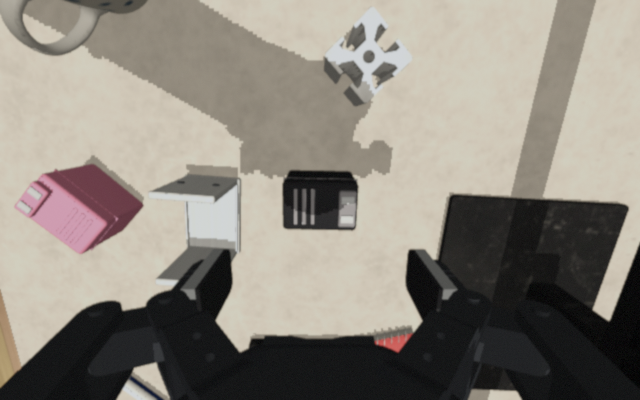

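The pack stands upright on the desk at (320,204), square to the tool, terminal at right (+x).

Run:
```python
from h import *
import pickle
m=pickle.load(open("desk1.pkl","rb")); im=cv2.imread("pics/desk1.png")
g=im.max(2)[160:240,270:370].copy()
print("col",g[40+10:56].mean(0).astype(int)[8:24], g[50:56].mean(0).astype(int)[80:98]); print("row",g[:,22:28].mean(1).astype(int)[8:75],g[:,50:60].mean(1).astype(int)[8:75])
q=[onz(m,p,.058)[:2] for p in [(283,180),(357,179),(356.5,229.5),(283.5,228.5)]]
print(np.round(q,4),np.mean(q,0),[np.linalg.norm(q[a]-q[b]).round(4) for a,b in [(0,1),(2,3),(1,2),(3,0)]],(q[1]-q[0]),q[2]-q[3])
print(proj(m,[.589,-.204,.058]))
```

```text
col [208 207 207 197 156  89  46  44  46  46  46  46  46  46  49  94] [160 159 160 160 151 122 135 191 207 208 208 208 208 208 208 208 208 208]
row [143 124  81  34  15  15  17  15  23  37  37  26  17  18  21  24  25  26
  27  28  40  63  72  74  74  74  74  74  74  73  73  73  74  72  73  73
  72  74  73  73  78  88  98 111 117 119 121 122 122 122 123 122 122 121
 122 116  88  55  44  46  93 161 196 206 207 207 207] [147 139 106  58  23  16  15  16  16  28  44  36  21  17  19  22  24  25
  27  26  26  27  26  26  26  26  26  26  26  26  26  25  26  25  26  25
  25  25  26  26  25  25  25  28  32  41  44  46  46  46  47  46  46  46
  46  45  45  45  46  45  54 119 182 202 205 205 205]
[[ 0.5602 -0.1837]
 [ 0.619  -0.1796]
 [ 0.6226 -0.2224]
 [ 0.5616 -0.225 ]] [ 0.59086299 -0.20266538] [np.float64(0.059), np.float64(0.0611), np.float64(0.043), np.float64(0.0413)] [0.05883632 0.00414512] [0.0610154  0.00254841]
[317.63723308 206.28656155]
```

>>> send_rows:
  motion:
    - {"x": -0.003, "y": 0.007, "z": 0.1, "rx": 0, "ry": 0, "rz": 0, "gripper": -1}
    - {"x": 0, "y": 0, "z": 0.14, "rx": 0, "ry": 0, "rz": 0, "gripper": -1}
    - {"x": 0, "y": 0, "z": 0.14, "rx": 0, "ry": 0, "rz": 0, "gripper": -1}
    - {"x": 0, "y": 0, "z": 0.08, "rx": 0, "ry": 0, "rz": 0, "gripper": -1}
    - {"x": 0, "y": 0, "z": 0.037, "rx": 0, "ry": 0, "rz": 0, "gripper": -1}
    - {"x": 0, "y": 0, "z": 0, "rx": 0, "ry": 0, "rz": 0, "gripper": -1}
    - {"x": 0, "y": 0, "z": 0, "rx": 0, "ry": 0, "rz": 0, "gripper": -1}
    - {"x": 0, "y": 0, "z": 0, "rx": 0, "ry": 0, "rz": 0, "gripper": -1}

```text
time: 10.35
ee_pos: [0.5921, -0.2057, 0.0443]
ee_rot: [2.159, 2.279, 0.002]
wrist_force: [0.0, 0.2, -0.1]
width: 0.0857
grip_force: 0.0
```

>>> send_rows:
  grip_force: 40
  motion:
    - {"x": 0, "y": 0, "z": 0, "rx": 0, "ry": 0, "rz": 0, "gripper": 0}
    - {"x": 0, "y": 0, "z": 0, "rx": 0, "ry": 0, "rz": 0, "gripper": 0}
    - {"x": 0, "y": 0, "z": 0, "rx": 0, "ry": 0, "rz": 0, "gripper": 0}
    - {"x": 0, "y": 0, "z": 0, "rx": 0, "ry": 0, "rz": 0, "gripper": 0}
    - {"x": 0, "y": 0, "z": 0, "rx": 0, "ry": 0, "rz": 0, "gripper": 0}
    - {"x": 0, "y": 0, "z": 0, "rx": 0, "ry": 0, "rz": 0, "gripper": 0}

```text
time: 10.85
ee_pos: [0.5918, -0.2055, 0.0443]
ee_rot: [2.159, 2.279, 0.002]
wrist_force: [-0.9, 1.0, 6.2]
width: 0.0619
grip_force: 45.4
```

>>> send_rows:
  motion:
    - {"x": 0, "y": 0, "z": -0.05, "rx": 0, "ry": 0, "rz": 0, "gripper": 0}
    - {"x": 0, "y": 0, "z": -0.1, "rx": 0, "ry": 0, "rz": 0, "gripper": 0}
    - {"x": 0, "y": 0, "z": -0.14, "rx": 0, "ry": 0, "rz": 0, "gripper": 0}
    - {"x": 0, "y": 0, "z": -0.14, "rx": 0, "ry": 0, "rz": 0, "gripper": 0}
    - {"x": 0, "y": 0, "z": -0.09, "rx": 0, "ry": 0, "rz": 0, "gripper": 0}
    - {"x": 0.06, "y": -0.02, "z": 0, "rx": 0, "ry": 0, "rz": 0, "gripper": 0}
    - {"x": 0.12, "y": -0.05, "z": 0, "rx": 0, "ry": 0, "rz": 0, "gripper": 0}
    - {"x": 0.15, "y": -0.06, "z": 0, "rx": 0, "ry": 0, "rz": 0, "gripper": 0}
    - {"x": 0.15, "y": -0.06, "z": 0, "rx": 0, "ry": 0, "rz": 0, "gripper": 0}
    - {"x": 0.15, "y": -0.06, "z": 0, "rx": 0, "ry": 0, "rz": 0, "gripper": 0}
    - {"x": 0.15, "y": -0.06, "z": 0, "rx": 0, "ry": 0, "rz": 0, "gripper": 0}
    - {"x": 0.15, "y": -0.054, "z": 0, "rx": 0, "ry": 0, "rz": 0, "gripper": 0}

```text
time: 11.85
ee_pos: [0.4858, 0.0235, 0.1732]
ee_rot: [2.161, 2.28, 0.0]
wrist_force: [1.0, 0.6, -2.9]
width: 0.0615
grip_force: 44.5
```

>>> send_rows:
  motion:
    - {"x": 0.16, "y": 0, "z": 0, "rx": 0, "ry": 0, "rz": 0, "gripper": 0}
    - {"x": 0.16, "y": 0, "z": 0, "rx": 0, "ry": 0, "rz": 0, "gripper": 0}
    - {"x": 0.16, "y": 0, "z": 0, "rx": 0, "ry": 0, "rz": 0, "gripper": 0}
    - {"x": 0.16, "y": 0, "z": 0, "rx": 0, "ry": 0, "rz": 0, "gripper": 0}
    - {"x": 0.13, "y": 0, "z": 0, "rx": 0, "ry": 0, "rz": 0, "gripper": 0}
    - {"x": 0.1, "y": 0, "z": 0, "rx": 0, "ry": 0, "rz": 0, "gripper": 0}
    - {"x": 0.053, "y": 0, "z": 0, "rx": 0, "ry": 0, "rz": 0, "gripper": 0}
    - {"x": 0, "y": 0, "z": 0, "rx": 0, "ry": 0, "rz": 0, "gripper": 0}
    - {"x": 0, "y": 0, "z": 0, "rx": 0, "ry": 0, "rz": 0, "gripper": 0}
    - {"x": 0, "y": 0, "z": 0, "rx": 0, "ry": 0, "rz": 0, "gripper": 0}

```text
time: 12.68
ee_pos: [0.4751, 0.2503, 0.1726]
ee_rot: [2.163, 2.278, -0.002]
wrist_force: [-0.1, 1.3, -2.5]
width: 0.0619
grip_force: 44.5
```

```bash
python3 snap.py bay1
python3 - <<'E'
from h import *
m=imaging.camera_model("scene"); im=imaging.read_camera("scene")[:,:,::-1]
w=cv2.imread("pics/bay1.png")[60:400,160:500]
c=cv2.resize(im[190:370,150:330],(400,400),interpolation=cv2.INTER_CUBIC)
o=np.zeros((400,740,3),np.uint8); o[:,:400]=c; o[:340,400:]=w; cv2.imwrite("pics/bay1z.png",o)
E
```

```text
12.6833 [0.47512521 0.25032647 0.17255396] [ 2.16252474e+00  2.27763587e+00 -1.85774273e-03] [-0.10282139  1.28656484 -2.47895009]
```

View pics/bay1z.png

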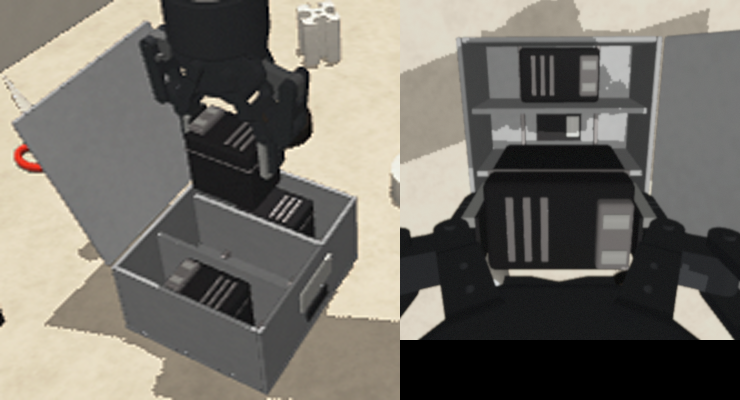

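The pack is held upright above the middle bay, terminal toward the lid. The rim (457–660, 38) and divider tops (~y 107 and ~171 in the crop) are visible, so I'll re-measure the divider lines and the held pack.

Run:
```python
from h import *
import pickle
m=pickle.load(open("bay1.pkl","rb")); im=cv2.imread("pics/bay1.png"); g=im.max(2)
for c in (255,262,380,388): print(c,[(r,int(g[r,c])) for r in range(158,174)],[(r,int(g[r,c])) for r in range(224,240)])
for r in (120,140,180,200): print(r,list(g[r,214:232]),list(g[r,385:425]))
f=lambda X,Y:(X-240,Y+60)
print("pack",[onz(m,f(*p),.1726-.0443+.058)[:2].round(4) for p in [(487,174),(635,174),(631,267),(489,267)]])
```

```text
255 [(158, 99), (159, 82), (160, 79), (161, 78), (162, 76), (163, 79), (164, 76), (165, 77), (166, 78), (167, 81), (168, 99), (169, 117), (170, 123), (171, 123), (172, 124), (173, 124)] [(224, 53), (225, 38), (226, 30), (227, 21), (228, 35), (229, 65), (230, 85), (231, 65), (232, 32), (233, 21), (234, 22), (235, 19), (236, 20), (237, 21), (238, 18), (239, 19)]
262 [(158, 98), (159, 82), (160, 77), (161, 78), (162, 78), (163, 77), (164, 77), (165, 78), (166, 76), (167, 82), (168, 99), (169, 117), (170, 123), (171, 125), (172, 125), (173, 124)] [(224, 22), (225, 18), (226, 20), (227, 21), (228, 33), (229, 65), (230, 81), (231, 61), (232, 32), (233, 21), (234, 18), (235, 18), (236, 21), (237, 19), (238, 17), (239, 18)]
380 [(158, 90), (159, 79), (160, 78), (161, 77), (162, 78), (163, 77), (164, 78), (165, 78), (166, 78), (167, 107), (168, 148), (169, 143), (170, 128), (171, 125), (172, 135), (173, 163)] [(224, 22), (225, 20), (226, 19), (227, 20), (228, 27), (229, 56), (230, 74), (231, 63), (232, 37), (233, 20), (234, 18), (235, 19), (236, 20), (237, 19), (238, 15), (239, 22)]
388 [(158
[... 3154 characters left out ...]
, np.uint8(69)] [np.uint8(120), np.uint8(91), np.uint8(66), np.uint8(61), np.uint8(58), np.uint8(59), np.uint8(61), np.uint8(59), np.uint8(59), np.uint8(58), np.uint8(59), np.uint8(59), np.uint8(60), np.uint8(60), np.uint8(59), np.uint8(59), np.uint8(59), np.uint8(59), np.uint8(59), np.uint8(60), np.uint8(59), np.uint8(59), np.uint8(66), np.uint8(101), np.uint8(154), np.uint8(177), np.uint8(181), np.uint8(175), np.uint8(159), np.uint8(151), np.uint8(131), np.uint8(119), np.uint8(119), np.uint8(116), np.uint8(115), np.uint8(116), np.uint8(116), np.uint8(117), np.uint8(117), np.uint8(118)]
pack [array([0.4464, 0.2752]), array([0.504 , 0.2783]), array([0.5076, 0.2354]), array([0.4466, 0.2322])]
```

Run:
```python
from h import *
import pickle
m=pickle.load(open("bay1.pkl","rb")); T=np.array([.47513,.25033]); a=.0541
ex=np.array([-np.sin(a),np.cos(a)]); ey=np.array([np.cos(a),np.sin(a)])
t=lambda p,z:(lambda d:(round(d@ex*1000,2),round(d@ey*1000,2)))(onz(m,p,z)[:2]-T)
for n,p,z in [("d1",(388,170.3),.078),("d2",(388,232.3),.078),("d1L",(258,171),.078),("Li140",(224.7,140),.078),("Ri140",(413.2,140),.078),("Li180",(228,180),.078),("Ri180",(409.8,180),.078)]: print(n,t(p,z))
z=.1726-.0443+.058
for p in [(487,174),(635,174),(631,267),(489,267)]: print("pack",t((p[0]-240,p[1]+60),z))
```

```text
d1 (np.float64(32.42), np.float64(51.89))
d2 (np.float64(-16.72), np.float64(55.0))
d1L (np.float64(32.08), np.float64(-44.19))
Li140 (np.float64(54.61), np.float64(-66.78))
Ri140 (np.float64(54.36), np.float64(68.59))
Li180 (np.float64(25.35), np.float64(-66.96))
Ri180 (np.float64(25.09), np.float64(68.61))
pack (np.float64(26.43), np.float64(-27.34))
pack (np.float64(26.32), np.float64(30.36))
pack (np.float64(-16.68), np.float64(31.65))
pack (np.float64(-16.56), np.float64(-29.45))
```

>>> send_rows:
  motion:
    - {"x": 0.011, "y": 0.0024, "z": 0, "rx": 0, "ry": 0, "rz": 0, "gripper": 0}
    - {"x": 0, "y": 0, "z": 0.06, "rx": 0, "ry": 0, "rz": 0, "gripper": 0}
    - {"x": 0, "y": 0, "z": 0.06, "rx": 0, "ry": 0, "rz": 0, "gripper": 0}
    - {"x": 0, "y": 0, "z": 0.04, "rx": 0, "ry": 0, "rz": 0, "gripper": 0}
    - {"x": 0, "y": 0, "z": 0.02, "rx": 0, "ry": 0, "rz": 0, "gripper": 0}
    - {"x": 0, "y": 0, "z": 0.02, "rx": 0, "ry": 0, "rz": 0, "gripper": 0}
    - {"x": 0, "y": 0, "z": 0.02, "rx": 0, "ry": 0, "rz": 0, "gripper": 0}
    - {"x": 0, "y": 0, "z": 0, "rx": 0, "ry": 0, "rz": 0, "gripper": 0}
    - {"x": 0, "y": 0, "z": 0, "rx": 0, "ry": 0, "rz": 0, "gripper": 0}

```text
time: 13.53
ee_pos: [0.4754, 0.2553, 0.1176]
ee_rot: [2.161, 2.281, 0.0]
wrist_force: [-0.3, 0.9, -2.1]
width: 0.0614
grip_force: 44.5
```

```bash
python3 snap.py bay2
python3 - <<'E'
from h import *
import pickle
m=pickle.load(open("bay2.pkl","rb")); s=bot.state(); T=s["ee_pos"][:2]; M=R.from_rotvec(s["ee_rot"]).as_matrix(); ex=M[:2,0]; ey=M[:2,1]; print(T)
im=cv2.imread("pics/bay2.png"); g=im.max(2)
t=lambda p,z:(lambda d:(round(d@ex*1000,2),round(d@ey*1000,2)))(onz(m,p,z)[:2]-T)
W=lambda X,Y,z:proj(m,np.r_[T+X/1000*ex+Y/1000*ey,z])
for X in (26,28.,32):print("pred",X,W(X,-45,.078).round(1))
c,r=W(30,-50,.078).round().astype(int); print(c,r,[int(v) for v in g[r-18:r+18,c]])
c,r=W(30,52,.078).round().astype(int); print(c,r,[int(v) for v in g[r-18:r+18,c]])
for z,Y in ((s["ee_pos"][2]-.0443+.058,0),):
  for X in (21,-21):
    c,r=W(X,Y,z).round().astype(int); print("pack",X,c,r,[int(v) for v in g[r-20:r+20,c]])
c,r=W(50,-68,.078).round().astype(int); print("L",c,r,[int(v) for v in g[r,c-15:c+15]]); c2,r=W(50,68,.078).round().astype(int); print("R",c2,r,[int(v) for v in g[r,c2-15:c2+15]])
print("mm/px",t((300,150),.078)[0]-t((300,151),.078)[0])
E
```

```text
13.5333 [0.47542115 0.25527373 0.11761854] [2.16055878e+00 2.28061070e+00 1.24189958e-04] [-0.29535974  0.93180643 -2.11789085]
[0.47557306 0.25537779]
pred 26 [238.2 198.4]
pred 28.0 [238. 195.]
pred 32 [237.4 188.1]
229 192 [66, 66, 69, 75, 76, 77, 76, 77, 77, 75, 77, 76, 76, 77, 78, 76, 79, 94, 115, 124, 125, 127, 125, 120, 99, 75, 64, 63, 64, 64, 64, 61, 62, 62, 63, 63]
411 192 [58, 58, 60, 62, 70, 75, 78, 77, 77, 78, 76, 76, 75, 77, 77, 77, 83, 104, 118, 123, 123, 123, 120, 108, 82, 63, 57, 58, 59, 57, 56, 57, 57, 59, 58, 58]
pack 21 318 246 [18, 23, 30, 55, 74, 55, 29, 19, 15, 20, 16, 20, 18, 20, 13, 21, 22, 25, 27, 28, 28, 28, 29, 29, 29, 27, 32, 27, 23, 30, 26, 28, 31, 31, 30, 29, 29, 31, 29, 30]
pack -21 318 336 [29, 29, 29, 29, 27, 29, 30, 28, 29, 30, 29, 29, 30, 44, 66, 75, 76, 78, 76, 78, 77, 77, 78, 74, 61, 42, 28, 25, 24, 19, 25, 25, 26, 24, 27, 26, 26, 25, 30, 29]
L 193 156 [160, 161, 162, 162, 161, 161, 160, 159, 152, 130, 123, 126, 127, 124, 113, 92, 75, 66, 67, 66, 66, 65, 65, 66, 65, 64, 65, 68, 67, 67]
R 443 156 [61, 60, 60, 59, 61, 59, 62, 60, 59, 60, 60, 59, 62, 61, 81, 124, 157, 177, 184, 184, 179, 168, 164, 165, 154, 119, 113, 117, 119, 118]
mm/px 0.5300000000000011
```

>>> send_rows:
  motion:
    - {"x": -0.0024, "y": 0, "z": 0.02, "rx": 0, "ry": 0, "rz": 0, "gripper": 0}
    - {"x": 0, "y": 0, "z": 0.04, "rx": 0, "ry": 0, "rz": 0, "gripper": 0}
    - {"x": 0, "y": 0, "z": 0.04, "rx": 0, "ry": 0, "rz": 0, "gripper": 0}
    - {"x": 0, "y": 0, "z": 0.04, "rx": 0, "ry": 0, "rz": 0, "gripper": 0}
    - {"x": 0, "y": 0, "z": 0.04, "rx": 0, "ry": 0, "rz": 0, "gripper": 0}
    - {"x": 0, "y": 0, "z": 0.02, "rx": 0, "ry": 0, "rz": 0, "gripper": 0}
    - {"x": 0, "y": 0, "z": 0.02, "rx": 0, "ry": 0, "rz": 0, "gripper": 0}
    - {"x": 0, "y": 0, "z": 0, "rx": 0, "ry": 0, "rz": 0, "gripper": 0}
    - {"x": 0, "y": 0, "z": 0, "rx": 0, "ry": 0, "rz": 0, "gripper": 0}

```text
time: 14.33
ee_pos: [0.4753, 0.2546, 0.0622]
ee_rot: [-2.161, -2.281, 0.001]
wrist_force: [-0.4, -0.3, -2.2]
width: 0.0613
grip_force: 44.5
```

>>> send_rows:
  motion:
    - {"x": 0, "y": 0, "z": 0.02, "rx": 0, "ry": 0, "rz": 0, "gripper": 0}
    - {"x": 0, "y": 0, "z": 0.012, "rx": 0, "ry": 0, "rz": 0, "gripper": 0}
    - {"x": 0, "y": 0, "z": 0.01, "rx": 0, "ry": 0, "rz": 0, "gripper": 0}
    - {"x": 0, "y": 0, "z": 0.006, "rx": 0, "ry": 0, "rz": 0, "gripper": 0}
    - {"x": 0, "y": 0, "z": 0, "rx": 0, "ry": 0, "rz": 0, "gripper": 0}
    - {"x": 0, "y": 0, "z": 0, "rx": 0, "ry": 0, "rz": 0, "gripper": 0}

```text
time: 14.83
ee_pos: [0.4753, 0.2546, 0.0505]
ee_rot: [2.16, 2.281, -0.0]
wrist_force: [0.5, -0.3, -2.1]
width: 0.0615
grip_force: 44.5
```

>>> send_rows:
  motion:
    - {"x": 0, "y": 0, "z": 0.003, "rx": 0, "ry": 0, "rz": 0, "gripper": 0}
    - {"x": 0, "y": 0, "z": 0.003, "rx": 0, "ry": 0, "rz": 0, "gripper": 0}
    - {"x": 0, "y": 0, "z": 0, "rx": 0, "ry": 0, "rz": 0, "gripper": 0}

```text
time: 15.08
ee_pos: [0.4753, 0.2546, 0.049]
ee_rot: [2.161, 2.281, -0.0]
wrist_force: [0.6, 0.2, -1.8]
width: 0.0618
grip_force: 44.5
```

>>> send_rows:
  motion:
    - {"x": 0, "y": 0, "z": 0.003, "rx": 0, "ry": 0, "rz": 0, "gripper": 0}
    - {"x": 0, "y": 0, "z": 0.003, "rx": 0, "ry": 0, "rz": 0, "gripper": 0}
    - {"x": 0, "y": 0, "z": 0, "rx": 0, "ry": 0, "rz": 0, "gripper": 0}

```text
time: 15.33
ee_pos: [0.4755, 0.2547, 0.0483]
ee_rot: [2.16, 2.281, 0.0]
wrist_force: [-1.9, -0.5, 5.3]
width: 0.0616
grip_force: 45.2
```

>>> send_rows:
  motion:
    - {"x": 0, "y": 0, "z": 0, "rx": 0, "ry": 0, "rz": 0, "gripper": -0.75}
    - {"x": 0, "y": 0, "z": 0, "rx": 0, "ry": 0, "rz": 0, "gripper": -0.75}
    - {"x": 0, "y": 0, "z": 0, "rx": 0, "ry": 0, "rz": 0, "gripper": -0.75}
    - {"x": 0, "y": 0, "z": 0, "rx": 0, "ry": 0, "rz": 0, "gripper": -0.75}
    - {"x": 0, "y": 0, "z": 0, "rx": 0, "ry": 0, "rz": 0, "gripper": -0.75}
    - {"x": 0, "y": 0, "z": 0, "rx": 0, "ry": 0, "rz": 0, "gripper": -0.75}
    - {"x": 0, "y": 0, "z": -0.02, "rx": 0, "ry": 0, "rz": 0, "gripper": -0.75}
    - {"x": 0, "y": 0, "z": -0.06, "rx": 0, "ry": 0, "rz": 0, "gripper": -0.75}
    - {"x": 0, "y": 0, "z": -0.12, "rx": 0, "ry": 0, "rz": 0, "gripper": -0.75}
    - {"x": 0, "y": 0, "z": -0.16, "rx": 0, "ry": 0, "rz": 0, "gripper": -0.75}
    - {"x": 0, "y": 0, "z": -0.16, "rx": 0, "ry": 0, "rz": 0, "gripper": -0.75}
    - {"x": 0, "y": 0, "z": -0.16, "rx": 0, "ry": 0, "rz": 0, "gripper": -0.75}

```text
time: 16.33
ee_pos: [0.4749, 0.2543, 0.2195]
ee_rot: [-2.161, -2.281, 0.001]
wrist_force: [0.7, 0.8, 0.2]
width: 0.0744
grip_force: 0.0
```

>>> send_rows:
  motion:
    - {"x": 0, "y": 0, "z": -0.16, "rx": 0, "ry": 0, "rz": 0, "gripper": -0.75}
    - {"x": 0, "y": 0, "z": -0.1, "rx": 0, "ry": 0, "rz": 0, "gripper": 1}
    - {"x": 0, "y": 0, "z": 0, "rx": 0, "ry": 0, "rz": 0, "gripper": 1}
    - {"x": 0, "y": 0, "z": 0, "rx": 0, "ry": 0, "rz": 0, "gripper": 1}

```text
time: 16.67
ee_pos: [0.4759, 0.255, 0.2846]
ee_rot: [2.16, 2.28, 0.006]
wrist_force: [0.9, -0.5, -0.6]
width: 0.0389
grip_force: 0.0
```

```bash
python3 snap.py after
python3 - <<'E'
from h import *
im=imaging.read_camera("scene")[:,:,::-1]
c=cv2.resize(im[170:370,130:330],(400,400),interpolation=cv2.INTER_CUBIC)
o=np.zeros((400,800,3),np.uint8); o[:,:400]=c; o[:400,400:]=cv2.imread("pics/after.png")[0:400,190:590]; cv2.imwrite("pics/afterz.png",o)
E
```

```text
16.6667 [0.47589312 0.25498159 0.28462249] [2.15983742 2.27992249 0.00633542] [ 0.88212832 -0.49793891 -0.61342332]
```

View pics/afterz.png

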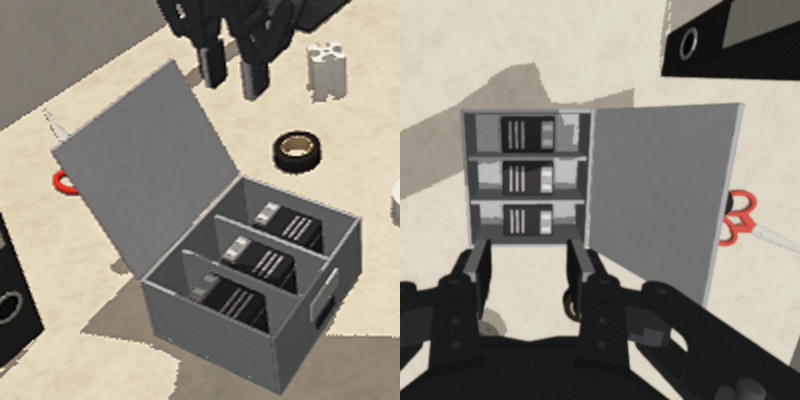

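All three packs are level in the bays, terminals toward the hinge, lid still open. Next I go over the lid's free edge, offset to the side of the knob, and push it shut with closed fingers.

>>> send_rows:
  motion:
    - {"x": -0.02, "y": 0.08, "z": -0.05, "rx": 0, "ry": 0, "rz": 0, "gripper": 1}
    - {"x": -0.02, "y": 0.12, "z": 0, "rx": 0, "ry": 0, "rz": 0, "gripper": 1}
    - {"x": -0.04, "y": 0.14, "z": 0, "rx": 0, "ry": 0, "rz": 0, "gripper": 1}
    - {"x": -0.04, "y": 0.14, "z": 0, "rx": 0, "ry": 0, "rz": 0, "gripper": 1}
    - {"x": -0.04, "y": 0.14, "z": 0, "rx": 0, "ry": 0, "rz": 0, "gripper": 1}
    - {"x": -0.02, "y": 0.12, "z": 0, "rx": 0, "ry": 0, "rz": 0, "gripper": 1}
    - {"x": 0, "y": 0, "z": 0, "rx": 0, "ry": 0, "rz": 0, "gripper": 1}
    - {"x": 0, "y": 0, "z": 0, "rx": 0, "ry": 0, "rz": 0, "gripper": 1}
    - {"x": 0, "y": 0, "z": 0, "rx": 0, "ry": 0, "rz": 0, "gripper": 1}

```text
time: 17.52
ee_pos: [0.6614, 0.2199, 0.2927]
ee_rot: [-2.159, -2.28, 0.005]
wrist_force: [-1.3, 0.5, 0.1]
width: -0.0001
grip_force: 0.0
```

>>> send_rows:
  motion:
    - {"x": 0, "y": 0, "z": 0.06, "rx": 0, "ry": 0, "rz": 0, "gripper": 1}
    - {"x": 0, "y": 0, "z": 0.12, "rx": 0, "ry": 0, "rz": 0, "gripper": 1}
    - {"x": 0, "y": 0, "z": 0.12, "rx": 0, "ry": 0, "rz": 0, "gripper": 1}
    - {"x": 0, "y": 0, "z": 0.08, "rx": 0, "ry": 0, "rz": 0, "gripper": 1}
    - {"x": 0, "y": 0, "z": 0.04, "rx": 0, "ry": 0, "rz": 0, "gripper": 1}
    - {"x": 0, "y": 0, "z": 0, "rx": 0, "ry": 0, "rz": 0, "gripper": 1}
    - {"x": 0, "y": -0.04, "z": 0, "rx": 0, "ry": 0, "rz": 0, "gripper": 1}
    - {"x": 0, "y": -0.04, "z": 0, "rx": 0, "ry": 0, "rz": 0, "gripper": 1}
    - {"x": 0, "y": -0.04, "z": 0, "rx": 0, "ry": 0, "rz": 0, "gripper": 1}
    - {"x": 0, "y": -0.04, "z": 0, "rx": 0, "ry": 0, "rz": 0, "gripper": 1}
    - {"x": 0, "y": -0.04, "z": -0.01, "rx": 0, "ry": 0, "rz": 0, "gripper": 1}
    - {"x": 0, "y": -0.04, "z": -0.01, "rx": 0, "ry": 0, "rz": 0, "gripper": 1}

```text
time: 18.52
ee_pos: [0.6064, 0.2174, 0.2006]
ee_rot: [2.156, 2.276, 0.017]
wrist_force: [5.4, -0.1, 11.4]
width: -0.0002
grip_force: 6.3
```

>>> send_rows:
  motion:
    - {"x": 0, "y": 0, "z": -0.03, "rx": 0, "ry": 0, "rz": 0, "gripper": 1}
    - {"x": 0, "y": 0, "z": -0.03, "rx": 0, "ry": 0, "rz": 0, "gripper": 1}
    - {"x": 0, "y": 0, "z": 0, "rx": 0, "ry": 0, "rz": 0, "gripper": 1}

```text
time: 18.77
ee_pos: [0.6037, 0.2172, 0.2131]
ee_rot: [2.159, 2.28, 0.006]
wrist_force: [0.2, -0.0, -0.1]
width: -0.0003
grip_force: 0.0
```

Run:
```python
from h import *
s=bot.state(); print(s["ee_pos"],s["ee_rot"],s["wrist_force"])
m=imaging.camera_model("scene"); im=imaging.read_camera("scene")[:,:,::-1].copy()
cv2.imwrite("pics/lid1.png",im)
# lid free edge prediction per angle, printed beside grey mask extent along the lid's +y edge
a=.054; H=lambda xc,yc,z:[.476+xc*np.cos(a)-yc*np.sin(a),.2548+xc*np.sin(a)+yc*np.cos(a),z]
for th in (2.1,2,1.9,1.8,1.7,1.6,1.5,1.4): print(th,[proj(m,H(.072-.144*np.cos(th),y,.0785+.144*np.sin(th))).round(0).tolist() for y in (.08,-.08)])
g0=cv2.imread("pics/scene0.png"); d=cv2.absdiff(g0,im).max(2)
hsv=cv2.cvtColor(im,cv2.COLOR_BGR2HSV); mask=((hsv[...,1]<25)&(im.max(2)>90)&(im.max(2)<150)).astype(np.uint8)
mask[:,:120]=0; mask[:,320:]=0
n,l,st,c=cv2.connectedComponentsWithStats(mask)
for i in np.argsort(-st[1:,4])[:3]+1:
    k=cv2.findContours((l==i).astype(np.uint8),0,2)[0][0]; print(st[i],cv2.approxPolyDP(k,5,True)[:,0].tolist())
```

```text
[0.60370036 0.21724198 0.21309928] [2.15892423 2.28005941 0.00635659] [ 0.17507503 -0.0193006  -0.08480269]
2.1 [[153.0, 245.0], [214.0, 199.0]]
2 [[158.0, 244.0], [219.0, 198.0]]
1.9 [[163.0, 244.0], [224.0, 197.0]]
1.8 [[169.0, 244.0], [229.0, 197.0]]
1.7 [[175.0, 246.0], [235.0, 198.0]]
1.6 [[182.0, 248.0], [241.0, 199.0]]
1.5 [[189.0, 250.0], [247.0, 201.0]]
1.4 [[196.0, 254.0], [254.0, 203.0]]
[ 201  258  109  109 3596] [[251, 258], [203, 309], [251, 258], [254, 281], [269, 274], [260, 277], [264, 270], [289, 278], [292, 297], [238, 277], [239, 300], [221, 294], [224, 313], [236, 305], [230, 319], [240, 307], [260, 315], [266, 337], [277, 319], [238, 301], [246, 301], [253, 288], [275, 296], [278, 317], [286, 313], [270, 336], [261, 339], [201, 314], [207, 337], [269, 366], [266, 340], [309, 280]]
[ 168  198   82  111 1862] [[228, 198], [210, 211], [205, 203], [206, 214], [202, 201], [205, 215], [168, 245], [198, 308], [211, 296], [183, 234], [223, 202], [238, 261], [249, 256]]
[176 129  38  11 190] [[213, 131], [176, 134], [193, 139]]
```

>>> send_rows:
  motion:
    - {"x": 0, "y": -0.04, "z": 0, "rx": 0, "ry": 0, "rz": 0, "gripper": 1}
    - {"x": 0, "y": -0.04, "z": 0, "rx": 0, "ry": 0, "rz": 0, "gripper": 1}
    - {"x": 0, "y": -0.04, "z": 0, "rx": 0, "ry": 0, "rz": 0, "gripper": 1}
    - {"x": 0, "y": -0.04, "z": 0, "rx": 0, "ry": 0, "rz": 0, "gripper": 1}

```text
time: 19.15
ee_pos: [0.5612, 0.2141, 0.2096]
ee_rot: [-2.16, -2.281, 0.002]
wrist_force: [1.9, -0.4, 1.1]
width: 0.0004
grip_force: 0.8
```

>>> send_rows:
  motion:
    - {"x": 0, "y": -0.047, "z": 0, "rx": 0, "ry": 0, "rz": 0, "gripper": 1}
    - {"x": 0, "y": -0.047, "z": 0, "rx": 0, "ry": 0, "rz": 0, "gripper": 1}
    - {"x": 0, "y": -0.046, "z": 0, "rx": 0, "ry": 0, "rz": 0, "gripper": 1}
    - {"x": 0, "y": -0.042, "z": 0.017, "rx": 0, "ry": 0, "rz": 0, "gripper": 1}
    - {"x": 0, "y": -0.042, "z": 0.021, "rx": 0, "ry": 0, "rz": 0, "gripper": 1}
    - {"x": 0, "y": -0.038, "z": 0.026, "rx": 0, "ry": 0, "rz": 0, "gripper": 1}
    - {"x": 0, "y": -0.038, "z": 0.028, "rx": 0, "ry": 0, "rz": 0, "gripper": 1}

```text
time: 19.73
ee_pos: [0.4861, 0.2102, 0.1868]
ee_rot: [-2.16, -2.281, 0.001]
wrist_force: [1.1, 0.1, 0.9]
width: -0.0
grip_force: 0.6
```

>>> send_rows:
  motion:
    - {"x": 0, "y": -0.031, "z": 0.033, "rx": 0, "ry": 0, "rz": 0, "gripper": 1}
    - {"x": 0, "y": -0.031, "z": 0.033, "rx": 0, "ry": 0, "rz": 0, "gripper": 1}
    - {"x": 0, "y": -0.024, "z": 0.038, "rx": 0, "ry": 0, "rz": 0, "gripper": 1}
    - {"x": 0, "y": -0.024, "z": 0.04, "rx": 0, "ry": 0, "rz": 0, "gripper": 1}
    - {"x": 0, "y": -0.016, "z": 0.043, "rx": 0, "ry": 0, "rz": 0, "gripper": 1}
    - {"x": 0, "y": -0.016, "z": 0.044, "rx": 0, "ry": 0, "rz": 0, "gripper": 1}
    - {"x": 0, "y": -0.007, "z": 0.04, "rx": 0, "ry": 0, "rz": 0, "gripper": 1}
    - {"x": 0, "y": -0.007, "z": 0.03, "rx": 0, "ry": 0, "rz": 0, "gripper": 1}
    - {"x": 0, "y": 0, "z": 0.01, "rx": 0, "ry": 0, "rz": 0, "gripper": 1}
    - {"x": 0, "y": 0, "z": 0, "rx": 0, "ry": 0, "rz": 0, "gripper": 1}
    - {"x": 0, "y": 0, "z": 0, "rx": 0, "ry": 0, "rz": 0, "gripper": 1}

```text
time: 20.65
ee_pos: [0.449, 0.2081, 0.1093]
ee_rot: [2.161, 2.28, -0.0]
wrist_force: [0.4, -1.1, 0.2]
width: -0.0
grip_force: 0.0
```

>>> send_rows:
  motion:
    - {"x": 0, "y": 0, "z": 0.006, "rx": 0, "ry": 0, "rz": 0, "gripper": 1}
    - {"x": 0, "y": 0, "z": 0.006, "rx": 0, "ry": 0, "rz": 0, "gripper": 1}
    - {"x": 0, "y": 0, "z": 0, "rx": 0, "ry": 0, "rz": 0, "gripper": 1}
    - {"x": 0, "y": 0, "z": 0, "rx": 0, "ry": 0, "rz": 0, "gripper": 1}

```text
time: 20.98
ee_pos: [0.4493, 0.2083, 0.1066]
ee_rot: [2.16, 2.28, 0.002]
wrist_force: [0.4, 0.7, 1.3]
width: -0.0003
grip_force: 0.5
```

>>> send_rows:
  motion:
    - {"x": 0, "y": 0, "z": 0.004, "rx": 0, "ry": 0, "rz": 0, "gripper": 1}
    - {"x": 0, "y": 0, "z": 0.004, "rx": 0, "ry": 0, "rz": 0, "gripper": 1}
    - {"x": 0, "y": 0, "z": 0, "rx": 0, "ry": 0, "rz": 0, "gripper": 1}
    - {"x": 0, "y": 0, "z": 0, "rx": 0, "ry": 0, "rz": 0, "gripper": 1}

```text
time: 21.32
ee_pos: [0.4493, 0.2083, 0.1063]
ee_rot: [2.161, 2.28, 0.002]
wrist_force: [-4.3, -3.5, 19.4]
width: -0.0001
grip_force: 9.7
```

>>> send_rows:
  motion:
    - {"x": 0, "y": 0, "z": -0.02, "rx": 0, "ry": 0, "rz": 0, "gripper": 1}
    - {"x": 0, "y": 0, "z": -0.08, "rx": 0, "ry": 0, "rz": 0, "gripper": 1}
    - {"x": 0, "y": 0, "z": -0.14, "rx": 0, "ry": 0, "rz": 0, "gripper": 1}
    - {"x": 0, "y": 0, "z": -0.16, "rx": 0, "ry": 0, "rz": 0, "gripper": 1}
    - {"x": 0, "y": 0, "z": -0.16, "rx": 0, "ry": 0, "rz": 0, "gripper": 1}
    - {"x": 0, "y": 0, "z": -0.1, "rx": 0, "ry": 0, "rz": 0, "gripper": 1}
    - {"x": 0, "y": 0, "z": 0, "rx": 0, "ry": 0, "rz": 0, "gripper": 1}
    - {"x": 0, "y": 0, "z": 0, "rx": 0, "ry": 0, "rz": 0, "gripper": 1}
    - {"x": 0, "y": 0, "z": 0, "rx": 0, "ry": 0, "rz": 0, "gripper": 1}

```text
time: 22.07
ee_pos: [0.4481, 0.2078, 0.2684]
ee_rot: [-2.16, -2.28, 0.002]
wrist_force: [-0.8, -0.3, -0.2]
width: -0.0002
grip_force: 0.0
```

Run:
```python
from h import *
# lid shut check without viewing: side-camera free-edge height via grey mask vs prediction
m=imaging.camera_model("scene"); im=imaging.read_camera("scene")[:,:,::-1].copy(); cv2.imwrite("pics/end.png",im)
a=.054; H=lambda xc,yc,z:[.476+xc*np.cos(a)-yc*np.sin(a),.2543+xc*np.sin(a)+yc*np.cos(a),z]
for th in (0,.04,.1): print(th,[proj(m,H(.072-.144*np.cos(th)-.006*np.sin(th),y,.0785+.144*np.sin(th)+.006*np.cos(th))).round(1).tolist() for y in (.08,-.08)])
g0=cv2.imread("pics/scene0.png"); d=cv2.absdiff(g0,im).max(2)
for n,(r,c,h,w) in dict(mug=(205,325,60,50),label=(250,322,40,36),tape=(230,262,28,32),prof=(188,280,34,26),pink=(188,380,36,28)).items(): print(n,(d[r:r+h,c:c+w]>40).mean().round(3))
hsv=cv2.cvtColor(im,cv2.COLOR_BGR2HSV); mask=((hsv[...,1]<25)&(im.max(2)>90)&(im.max(2)<165)).astype(np.uint8); mask[:,:140]=0; mask[:,330:]=0; mask[:200]=0
n,l,st,c=cv2.connectedComponentsWithStats(mask); i=1+np.argmax(st[1:,4]); k=cv2.findContours((l==i).astype(np.uint8),0,2)[0][0]; print(st[i],cv2.approxPolyDP(cv2.convexHull(k),3,True)[:,0].tolist()); print(bot.state()["ee_pos"],bot.state()["wrist_force"])
```

```text
0 [[266.6, 337.0], [310.8, 275.4]]
0.04 [[266.4, 334.8], [310.8, 273.3]]
0.1 [[265.8, 331.4], [310.6, 270.0]]
mug 0.052
label 0.465
tape 0.314
prof 0.269
pink 0.0
[ 200  255  110   84 4509] [[309, 276], [267, 337], [201, 313], [200, 308], [251, 255]]
[0.44789515 0.20767909 0.26783949] [-0.84893794 -0.2126246   0.07046224]
```

```bash
python3 -c "from cell import close_job; print(close_job())"
```

```text
the job is handed in; nothing more can be done
None
```

The pack is in the middle bay with its terminal toward the hinge, the lid is shut as far as the scene camera can tell, and the job is handed in at about 22 s of robot time; the hand-in returned no verdict.

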